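Hang the pipette back on the crowded rack

TASK

Take the yellow pipette out of the single white stand and, keeping it upright, hang it on the free orange middle hook of the rack, between the blue and the navy pipette, without knocking those two. The orange hook is adjustable in and out, so slide the pipette back over the front lip until you just feel the stop, then lower it gently until its shoulder is fully seated behind the lip, and let go. Never press it against the rack with more than a kilogram of force (10 N).

Things in the scene. Friction and masses are not known exactly. Their poses are not given: they have to be found in the camera images.
- pipette_yellow: Loose yellow-and-white pipette, 255 mm tall, about 80 g, upright in the single stand. Origin at its tip (lowest point), z up towards the plunger. Its body is a box x -23..5, y -15..11, z 113..224 mm (pinch across y, 26 mm wide, at z 190 to 220); below it a thin shaft 11x11 mm at x -15..-4, y -8..3; plunger above to z 255; finger rest out to x +20 at z 205..210
- pipette_grip (a point): Point on the yellow pipette's axis, 204 mm above its tip (91 mm above the shoulder), a good height to pinch the body. Axes as the pipette's
- pipette_shoulder (a point): Point on the yellow pipette's axis at the underside of its wide body (113 mm above the tip), the face that rests on a hook. It lies 13.5 mm behind the front (-x) face and 14.5 mm before the back (+x) face of the body
- stand: Fixed single stand of white plastic with one fork hook, open to its front (-x), seat 125 mm above the bench; the same hook shape as on the rack. Origin under the seat at the bench; the pipette lifts straight up out of it (or up 12 mm and out to the front)
- rack: Fixed rack, foot 150x250 mm, three fork hooks in a row along its y, 65 mm apart, slots open to its front (-x), seats 145 mm above the bench. Origin on the bench, midway between the side hooks' pockets. Cross rail behind the hooks; nothing stands more than 60 mm above the seats. The pipette hangs with its x axis along rack x (either way round), shoulder on the two prongs, shaft in the slot
- hook_front_setting (a point): Where the middle of the orange hook's pocket would be, on its seat plane, if pulled out fully to the front; axes as the rack's. The real hook (prongs, lip, stop in one piece) is clamped 2 to 36 mm farther back along +x, not measured: feel for the stop, its face is 15.5 mm behind the real pocket's middle, square to x. y and height are exact; it gives downwards, 2.5 N per mm, up to 6 mm
- pipette_blue: Loose neighbour pipette, white and blue, hanging on one of the side hooks (left or right varies), its top 142 mm above the seats like that of the yellow one when hung, body 28x26 mm; leave it alone
- pipette_navy: Loose neighbour pipette, navy blue, hanging on the other side hook, top 143 mm above the seats, body 28x26 mm; leave it alone
- tip_box_pink: Loose closed box of tips with pink rack, 90x122x61 mm, bystander on the right; leave it alone
- beaker_100: Loose small clear plastic beaker, 60 mm wide and 78 mm tall, bystander on the right; leave it alone
- hook_mouth (a point): Front end of the orange hook's slot if pulled out fully to the front, 63 mm before the pocket's middle, on the seat plane; axes as the rack's. The slot runs along x, 15 mm wide for the 11 mm shaft, mouth flared. The pocket is 31 mm long (the pipette is 28 mm there), with a lip in front 7 mm high and 12 mm long and behind it an upright rubber-faced stop 60 mm high
Not all that is in view belongs to the job. Leave any red look-alike of the pipette_yellow alone.

How it is judged (in metres and radians):
At the end, for the whole second after the job is handed in: Yellow pipette on the orange hook: shoulder within 3 mm of seat height (behind the lip), 5 mm of the slot's middle, -3 to 41 mm from the front setting along it, upright within 0.07 rad, carried by the rack, at rest; neighbours hang where they were (8 mm, 0.1 rad) (z of pipette_shoulder in the frame of hook_front_setting between -0.003 and 0.003 m and y of pipette_shoulder in the frame of hook_front_setting between -0.005 and 0.005 m and x of pipette_shoulder in the frame of hook_front_setting between -0.003 and 0.041 m and angle between pipette_yellow's own z axis and vertical below 0.07 rad and contact force between pipette_yellow and rack above 0.2 N and linear speed of pipette_yellow below 0.02 m/s and angle between each of pipette_blue, pipette_navy's own z axis and vertical below 0.1 rad and distance of each of pipette_blue, pipette_navy from where it was at the start of the episode below 0.008 m); the robot touches nothing.
It fails at once if the yellow pipette is pushed or pressed against the rack with more than 10 N (contact force between pipette_yellow and rack above 10 N).
It fails at once if the yellow pipette is tilted more than 0.1 rad (angle between pipette_yellow's own z axis and vertical above 0.1 rad).
It fails at once if a neighbour pipette is knocked: struck by the yellow pipette or the robot with more than 4 N, tilted more than 0.12 rad, or moved more than 10 mm (contact force between any of pipette_yellow, the arm, the fingers and pipette_blue above 4 N or contact force between any of pipette_yellow, the arm, the fingers and pipette_navy above 4 N or angle between any of pipette_blue, pipette_navy's own z axis and vertical above 0.12 rad or distance of any of pipette_blue, pipette_navy from where it was at the start of the episode above 0.01 m).
It fails at once if the tip box or the beaker is moved more than 20 mm (distance of any of tip_box_pink, beaker_100 from where it was at the start of the episode above 0.02 m).
It also fails if it takes over 51 s, if anything falls off the work surface, if the arm or the gripper's body presses on something with over 40 N, if the wrist force passes 120 N, or if a joint passes its speed limit or range.

ROBOT

A 6-joint arm with a two-finger parallel gripper is mounted at the origin on a cart in front of the work surface, level with it; the furniture and walls round the work are solid. World frame = base frame: x ahead of the robot, y to its left, z up, the work surface at z = 0. Lengths are in mm, angles in rad, forces in N, time in s.
With the tool pointing down it reaches from about 425 to 950 mm from the base axis. Payload 3.5 kg.
Tool frame: the origin (TCP) lies at the very end of the fingers, on their centre line; the grasp point (between the pads) lies 19 mm behind it; z points along the fingers, y is the line along which they close (so a half turn about z gives the same grasp; the last joint's range is limited). The gripper opens to 85 mm and grips with 20 to 120 N. Pads are 22 mm wide; open, the fingers measure 114 mm over their backs; the gripper's body (76 mm by 85 mm) begins 54 mm behind the grasp point. The pads swing forward as they close: fully open they stand 13 mm farther back than shut.
Start: joints at [1.041, 0.286, 1.577, -0, 1.279, -0.15], TCP at [250.209, 626.898, 231.325] pointing down, gripper open.
Joint ranges: [-2.77, 2.77], [-0.9, 2.22], [0.21, 2.48], [-1.53, 4.67], [0.24, 2.81], [-2.84, 2.84]. Speed limits (rad/s): [2.79, 2.79, 3.14, 3.14, 3.14, 3.14].

INTERFACE

Orientations are given as a unit quaternion [x, y, z, w].
In Python, from rig import manip gives the robot as it stands.
- The arm moves only by the shell command python3 -m jog 'ROWS' [OPENING]. ROWS is JSON, a list of rows, each an object of numbers: "x", "y", "z": the shift along the tool's x, y, z in cm; "rx", "ry", "rz": the turn, a rotation vector about the tool's x, y, z in degrees. A call has 1 to 20 rows; each row is the pose to reach, as a shift and turn from the pose commanded when the call began, along the tool's axes at that moment; what a row does not reach only later rows make up. A row lasts 1/8 s, in which the tool goes at most 62.5 mm and 10.7 degrees, less where a joint would pass 70% of its speed; a pose out of reach is approached as far as the arm can. A call with a gripper value outside its range is refused whole. OPENING is the closure, from 0 (fully open) to 1 (shut), set as the call begins (- or left out, the last holds). The fingers move at their own pace and stop on an object; the grip force is fixed at half the most. Time passes only in rows, so rows that repeat a pose let the fingers close. It gives the time, the measured TCP pose, the force, the opening and the grip force at its end, in the units of the state.
- manip.get_state(): the state, without advancing time (a new reading comes with each control period).
- manip.camera(name): name is "side" or "top" or "wrist"; returns a dict with "color" (420x560x3 uint8, blue, green, red), "fx", "fy", "cx", "cy" (pixels), "k1" (the pictures are not rectified: a ray, as slopes to the right and down, at radius r is drawn at 1 + k1 r^2 times it, then the intrinsics apply), "extrinsics" (4x4, takes a point from world to camera coordinates); the wrist camera has in their place "mount" (4x4, takes a point from camera to tool coordinates, whose origin is the TCP and whose axes are the flange's). Camera axes: x right, y down, z forward; pixel columns grow to the right and rows downward; lengths in mm; the calibration is good to about 2 mm. A picture is of the moment at which its call begins: read the wrist's pose just before it. There is no depth.
- manip.finish_job(): hands the job in; it is judged then, once.
The state is a dict: "time": time; "joint_positions": joint angles; "joint_vel": joint speeds; "joint_torque": joint torques, N m; "eef_pos": TCP position; "tool_rot": TCP orientation; "contact_force": force on the tool from outside, world axes, zero at the start; "torque": the same for the moment, N m; "grip_width": finger opening in mm; "finger_force": force on a finger pad.
Only numpy, scipy, OpenCV 4.12 (cv2) and the standard library are available. Lean on these libraries where they do the work, as an engineer would, in place of code of your own. Each camera call takes 0.05 s, during which the arm holds its last target. There are 200 camera calls.

## Working session

There is one attempt and no reset: what is moved stays moved. The work goes in short steps, Python scripts to look and compute and a shell command to move; the robot and the scene stay as the last step left them, time stands still between calls to the robot, and variables do not carry over. Pictures are saved under pics/ and viewed, at most 10 in all, crops included, and the job is handed in when it is done.

```bash
mkdir -p pics; ls
python3 - <<'E'
from rig import manip
import cv2,numpy as np
s=manip.get_state();print({k:np.round(v,3).tolist() for k,v in s.items()})
np.set_printoptions(suppress=True,precision=4)
for n in("side","top","wrist"):
    c=manip.camera(n);cv2.imwrite(f"pics/{n}0.png",c["color"]);print(n,{k:v for k,v in c.items() if k!="color"})
E
```

```text
pics
{'time': 0.0, 'joint_positions': [1.041, 0.287, 1.578, -0.0, 1.279, -0.15], 'joint_vel': [0.002, -0.002, 0.0, -0.001, 0.001, -0.002], 'joint_torque': [-0.001, -40.596, -29.263, -0.0, 0.006, 0.0], 'eef_pos': [249.913, 626.338, 229.96], 'tool_rot': [0.189, 0.982, -0.001, -0.0], 'contact_force': [0.334, -0.074, 0.495], 'torque': [0.011, -0.048, 0.002], 'finger_force': 0.0, 'grip_width': 85.285}
side {'fx': 414.4057531265084, 'fy': 414.4057531265084, 'cx': 278.80795347683727, 'cy': 202.93836931856856, 'k1': -0.045123904642920425, 'extrinsics': array([[   0.8288,   -0.5595,   -0.0091, -423.244 ],
       [  -0.2074,   -0.292 ,   -0.9337,  231.6723],
       [   0.5197,    0.7757,   -0.358 ,  907.7633],
       [   0.    ,    0.    ,    0.    ,    1.    ]])}
top {'fx': 526.135666616029, 'fy': 526.135666616029, 'cx': 275.676620128196, 'cy': 204.69000390878634, 'k1': -0.1505817287471739, 'extrinsics': array([[  -0.2106,   -0.9775,   -0.0079,  109.9267],
       [  -0.8556,    0.1883,   -0.4821,  504.3725],
       [   0.4728,   -0.0948,   -0.8761, 1690.2485],
       [   0.    ,    0.    ,    0.    ,    1.    ]])}
wrist {'fx': 350.81525986249034, 'fy': 350.81525986249034, 'cx': 278.5547092692692, 'cy': 209.20869314988082, 'k1': -0.017868478334513226, 'mount': array([[   0.0009,   -0.9461,   -0.3237,   83.1622],
       [   1.    ,    0.0011,   -0.0007,   -0.0457],
       [   0.001 ,   -0.3237,    0.9461, -141.8282],
       [   0.    ,    0.    ,    0.    ,    1.    ]])}
```

View pics/side0.png

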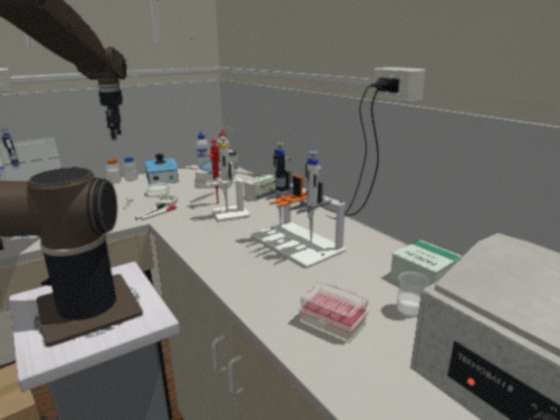

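View pics/top0.png

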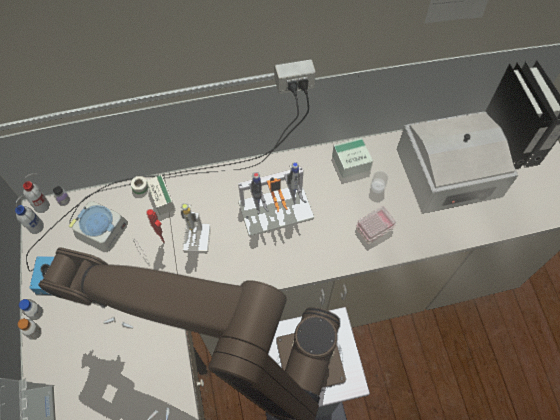

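Side view: the rack is at about (300,210), with navy at (281,165), blue at (314,170) and the orange hook at (292,198). The stand is at about (233,195), holding a pipette at (232,165). The top view shows the same layout. There are two candidates in the top view: the red look-alike at (155,222) and the yellow-tipped one on the white stand at (188,212). I choose the second and check it in close crops.

Run:
```python
import cv2,numpy as np
t=cv2.imread("pics/top0.png")[140:260,140:325]; s=cv2.imread("pics/side0.png")[120:270,190:350]
a=cv2.resize(t,None,fx=4.3,fy=4.3,interpolation=cv2.INTER_CUBIC)[:600,:800]; cv2.imwrite("pics/tc.png",a)
b=cv2.resize(s,None,fx=4,fy=4,interpolation=cv2.INTER_CUBIC); cv2.imwrite("pics/sc.png",b)
```

```text
(no output)
```

View pics/tc.png

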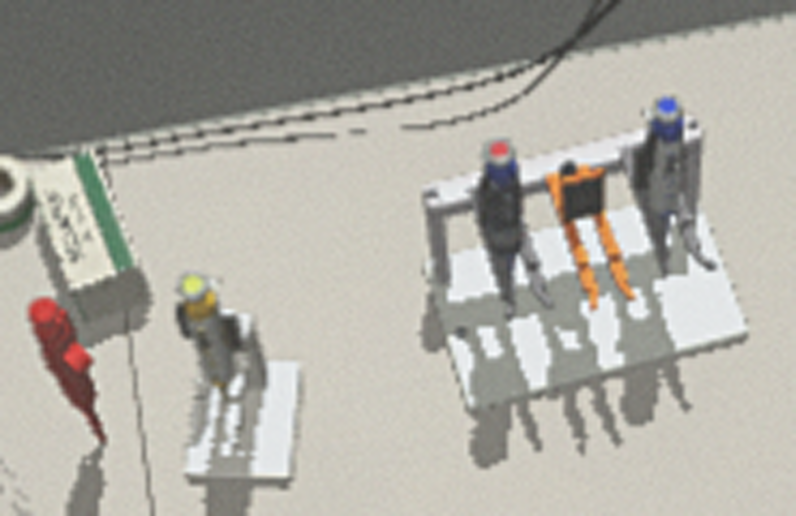

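View pics/sc.png

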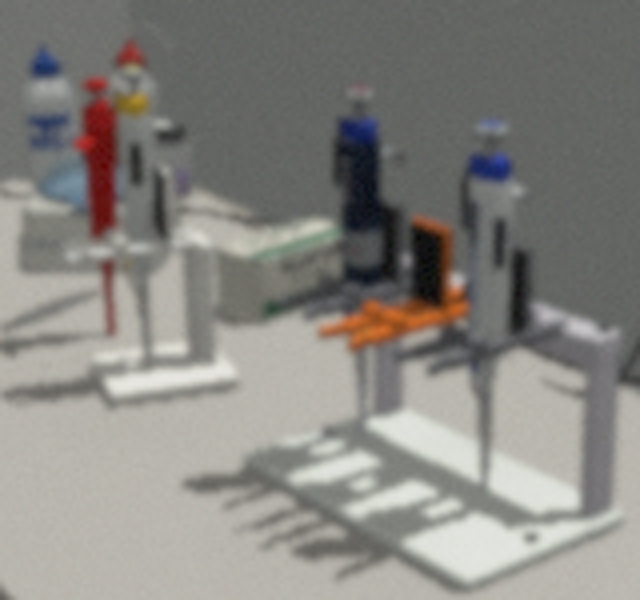

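The crops confirm the choice. The yellow-collared pipette on the white stand is at top px (187,209) and side px (224,146). The red one beside it hangs with no white stand. Navy and blue sit either side of the orange hook with its black stop. Next I triangulate.

```bash
cat > h.py <<'E'
import cv2,numpy as np
from rig import manip
from scipy.spatial.transform import Rotation as R
np.set_printoptions(suppress=True,precision=1)
def cam(n):
    s=manip.get_state(); c=manip.camera(n)
    if n=="wrist":
        T=np.eye(4);T[:3,:3]=R.from_quat(s["tool_rot"]).as_matrix();T[:3,3]=s["eef_pos"]
        c["M"]=T@c["mount"]
    else: c["M"]=np.linalg.inv(c["extrinsics"])
    return c
def ray(c,p):
    K=np.array([[c["fx"],0,c["cx"]],[0,c["fy"],c["cy"]],[0,0,1.]])
    u=cv2.undistortPoints(np.array([[p]],float),K,np.array([c["k1"],0,0,0.]))[0,0]
    d=c["M"][:3,:3]@np.array([u[0],u[1],1]);return c["M"][:3,3],d/np.linalg.norm(d)
def plane(c,p,z):
    o,d=ray(c,p);return o+d*(z-o[2])/d[2]
def tri(*cp):
    A=0;b=0
    rs=[ray(c,p) for c,p in cp]
    for o,d in rs:
        P=np.eye(3)-np.outer(d,d);A=A+P;b=b+P@o
    x=np.linalg.solve(A,b);return x,np.array([np.linalg.norm((np.eye(3)-np.outer(d,d))@(x-o)) for o,d in rs])
def proj(c,X):
    q=np.linalg.inv(c["M"])@np.append(X,1);u=q[:2]/q[2];u=u*(1+c["k1"]*(u@u))
    return [c["fx"]*u[0]+c["cx"],c["fy"]*u[1]+c["cy"]]
def blobs(img,lo,hi,amin=5):
    h=cv2.cvtColor(img,cv2.COLOR_BGR2HSV);m=cv2.inRange(h,np.array(lo),np.array(hi))
    n,l,st,ce=cv2.connectedComponentsWithStats(m)
    return m,[(ce[i].round(1).tolist(),st[i].tolist()) for i in range(1,n) if st[i][4]>=amin]
E
python3 - <<'E'
from h import *
t=cam("top");s=cam("side")
T=lambda x,y:(t,(140+x/4.3,140+y/4.3)); S=lambda x,y:(s,(190+x/4,120+y/4))
for n,a,b in [("ycollar",T(202,303),S(135,103)),("navy top",T(499,150),S(358,93)),("navy collar",T(500,168),S(358,130)),("blue top",T(667,105),S(491,126)),("blue collar",T(665,125),S(490,165)),
 ("prong tip L",T(594,305),S(325,332)),("prong tip R",T(630,296),S(357,345)),("stop mid",T(583,196),S(428,262)),("stand foot L front",T(187,475),S(112,400)),("stand foot R front",T(290,480),S(112,400))]:
    print(n,*tri(a,b))
for n,p in [("stand fl",(187,475)),("fr",(290,480)),("br",(298,362)),("rack fl",(470,408)),("rack fr",(745,335)),("rack br",(690,195))]:
    print(n,plane(*T(*p),8))
for n in "t","s": print(n,blobs(eval(n)["color"],(20,110,110),(35,255,255),3)[1][:12])
E
```

```text
ycollar [500.4 295.3 238. ] [1.6 1.6]
navy top [554.1  55.7 283.5] [0.4 0.4]
navy collar [554.2  56.  257.4] [0.5 0.5]
blue top [565.3 -76.5 285. ] [0.2 0.2]
blue collar [565.  -75.7 259.2] [0.5 0.5]
prong tip L [485.8  -2.  140.3] [0.6 0.6]
prong tip R [489.6 -32.5 139.1] [2. 2.]
stop mid [564.9 -10.5 176.5] [0.5 0.5]
stand foot L front [491.3 353.1 -35.6] [0.4 0.4]
stand foot R front [450.  264.9   5.4] [1.1 1.1]
stand fl [470.2 348.7   8. ]
fr [447.6 264.9   8. ]
br [554.6 241.6   8. ]
rack fl [480.8 106.3   8. ]
rack fr [ 498.2 -136.2    8. ]
rack br [ 643.9 -122.8    8. ]
t [([184.0, 205.5], [183, 205, 3, 2, 6]), ([186.6, 210.9], [183, 208, 7, 6, 23])]
s [([222.4, 145.5], [219, 144, 8, 5, 30])]
```

View pics/wrist0.png

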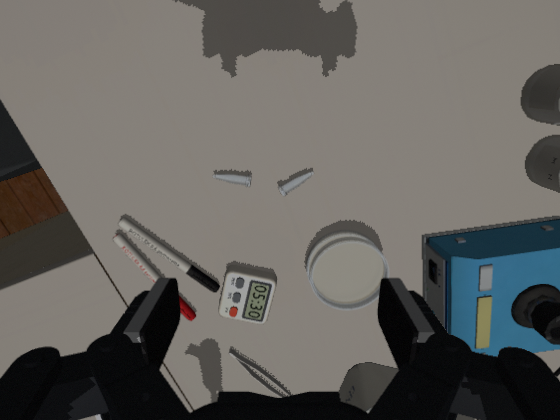

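The wrist view shows only bystanders: a blue tape box, a dish and a timer. From the triangulation, the yellow collar is at about (500,295,238). Its height fits: 125 mm seat, minus 113, plus about 226. Rack yaw is about +4.9° and stand yaw about -13.5°. I move the wrist camera in front of the stand, higher up.

```bash
python3 -m jog '[{"x":-1,"y":-1,"z":-4},{"x":-5,"y":-4,"z":-8,"rz":-2},{"x":-10,"y":-7.5,"z":-9,"rz":-4},{"x":-14.5,"y":-11,"z":-9,"rz":-6},{"x":-19,"y":-15,"z":-9,"rz":-8.3},{"x":-23,"y":-18.5,"z":-9,"rz":-8.3},{"x":-26.5,"y":-21,"z":-9,"rz":-8.3},{"x":-28,"y":-22.5,"z":-9,"rz":-8.3},{"x":-28.5,"y":-22.8,"z":-9,"rz":-8.3},{"x":-28.5,"y":-22.8,"z":-9,"rz":-8.3},{"x":-28.5,"y":-22.8,"z":-9,"rz":-8.3}]'
python3 - <<'E'
from h import *
w=cam("wrist");cv2.imwrite("pics/w1.png",w["color"]);np.save("pics/w1M.npy",w["M"]);print(w["M"])
E
```

```text
[[  0.4   0.9   0.3 172.9]
 [  0.9  -0.3  -0.1 657.6]
 [ -0.    0.3  -0.9 372.4]
 [  0.    0.    0.    1. ]]invalid input
```

View pics/w1.png

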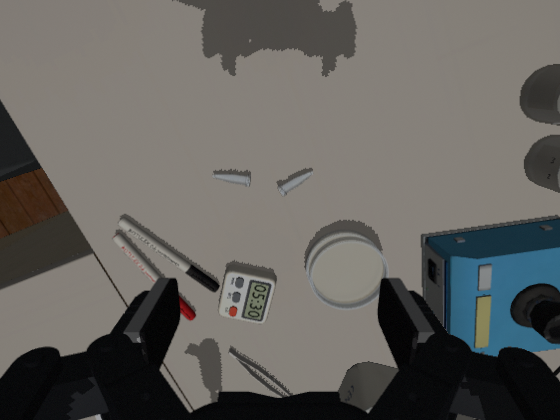

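The view is the same as before, because the rows were refused. Perhaps every key is required, so I'll write them all.

```bash
python3 -m jog '[{"x":-1,"y":-1,"z":-4,"rx":0,"ry":0,"rz":0},{"x":-5,"y":-4,"z":-8,"rx":0,"ry":0,"rz":-2},{"x":-10,"y":-7.5,"z":-9,"rx":0,"ry":0,"rz":-4},{"x":-14.5,"y":-11,"z":-9,"rx":0,"ry":0,"rz":-6},{"x":-19,"y":-15,"z":-9,"rx":0,"ry":0,"rz":-8.3},{"x":-23,"y":-18.5,"z":-9,"rx":0,"ry":0,"rz":-8.3},{"x":-26.5,"y":-21,"z":-9,"rx":0,"ry":0,"rz":-8.3},{"x":-28,"y":-22.5,"z":-9,"rx":0,"ry":0,"rz":-8.3},{"x":-28.5,"y":-22.8,"z":-9,"rx":0,"ry":0,"rz":-8.3},{"x":-28.5,"y":-22.8,"z":-9,"rx":0,"ry":0,"rz":-8.3}]'; python3 -m jog --help | head -20
```

```text
time: 1.55
eef_pos: [430.3, 309.7, 321.3]
tool_rot: [0.117, 0.993, 0.0, -0.0]
contact_force: [0.2, -0.4, -0.7]
grip_width: 85.4
finger_force: 0.0invalid input: not JSON, or not a number
```

Run:
```python
from h import *
w=cam("wrist");cv2.imwrite("pics/w2.png",w["color"]);np.save("pics/w2M.npy",w["M"]);print(proj(w,[500,295,238]),proj(w,[500,295,125]))
```

```text
[np.float64(281.3167289846673), np.float64(306.7240249485466)] [np.float64(280.5868648741926), np.float64(243.96481764249089)]
```

View pics/w2.png

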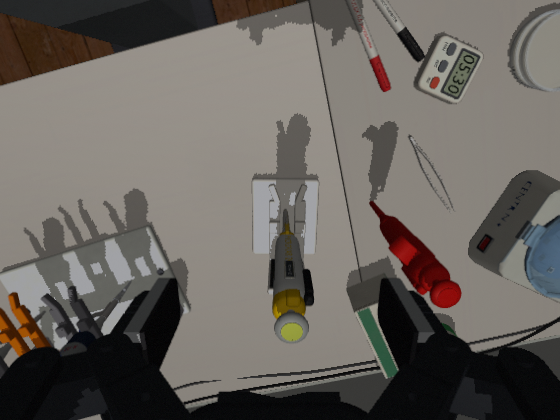

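The wrist view shows the yellow pipette with its cap at (291,330), its collar at about (289,300) and its shaft tip at about (287,215). The stand foot is square to the image, so the tool yaw matches the stand. The red look-alike is at (420,265), the rack is at lower left and the orange prongs are at (22,320). I zoom in to see how the body is oriented.

Run:
```python
from h import *
i=cv2.imread("pics/w2.png")[165:355,235:345]
cv2.imwrite("pics/w2c.png",cv2.resize(i,None,fx=3.1,fy=3.1,interpolation=cv2.INTER_CUBIC))
```

```text
(no output)
```

View pics/w2c.png

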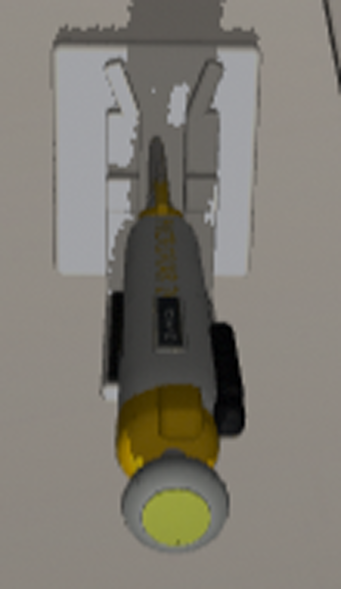

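The crop shows the label facing the front, the stop's black rubber at lower left and a black part at lower right (px (309,289)). I triangulate both, along with the cap and body centre, against the top and side views.

Run:
```python
from h import *
t=cam("top");s=cam("side");w=cam("wrist")
T=lambda x,y:(t,(140+x/4.3,140+y/4.3)); S=lambda x,y:(s,(190+x/4,120+y/4)); W=lambda x,y:(w,(235+x/3.1,165+y/3.1))
print("cap",*tri(W(176,516),T(193,284)))
print("collar",*tri(W(167,425),T(203,303)), *tri(W(167,425),S(135,103)))
print("black",*tri(W(228,380),T(185,322)),*tri(W(228,380),S(172,130)))
print("stop",*tri(W(116,335),T(243,332)))
a=np.radians(-13.5);X=np.array([np.cos(a),np.sin(a),0]);Y=np.array([-X[1],X[0],0])
o=plane(*W(160,205),125)
for n,p,z in [("collarL",(118,435),225),("collarR",(218,435),225),("capc",(176,516),267),("bodyL",(124,350),185),("bodyR",(214,350),185),("prongtipL",(112,62),125),("prongtipR",(215,65),125),("shaft@seat",(160,205),120),("tip",(157,138),12),("blackbot",(243,420),210),("blacktop",(222,325),190)]:
    P=plane(*W(*p),z);print(n,P,"standXY",X@P,Y@P)
print("tool yaw",R.from_quat(manip.get_state()["tool_rot"]).as_matrix()[:2,1])
f=[plane(*W(*p),8) for p in((55,43),(262,47),(247,275),(57,270))];print(f)
```

```text
cap [507.8 299.9 255.5] [1.8 1.8]
collar [517.8 297.9 205.2] [0.6 0.6] [501.9 300.9 235.7] [3. 3.]
black [515.  315.8 189.9] [2.6 2.6] [528.3 312.6 200.5] [15. 15.]
stop [538.  277.1 110.8] [0.7 0.7]
collarL [505.5 287.7 225. ] standXY 424.3728194832465 397.7248545298032
collarR [511.4 312.5 225. ] standXY 424.2946303131171 423.2949687195194
capc [500.8 302.4 267. ] standXY 416.3266487007025 410.97647390536497
bodyL [504.2 289.1 185. ] standXY 422.7625565776391 398.84522447803533
bodyR [510.2 314.5 185. ] standXY 422.6823674200175 424.93461397150907
prongtipL [434.9 301.2 125. ] standXY 352.5834687052993 394.4001114394199
prongtipR [443.5 333.2 125. ] standXY 353.4751278637183 427.494245986325
shaft@seat [488.8 304.8 120. ] standXY 404.1725182931971 410.4453699342051
tip [501.6 302.8  12. ] standXY 417.04984759570976 411.5211461209582
blackbot [518.5 319.  210. ] standXY 429.73026940645434 431.2754003490674
blacktop [500.  318.6 190. ] standXY 411.7941997040071 426.5629487989348
tool yaw [0.2 1. ]
[array([450.8, 269.6,   8. ]), array([473. , 355.8,   8. ]), array([577.8, 328. ,   8. ]), array([555.1, 243.2,   8. ])]
```

Everything agrees. In the stand frame the tip, cap, collar, body and prong midpoint all give y of about 411, and the body is 26 mm wide. The axis is at world (501.0, 302.6) and the stand yaw is about -14.4°. I descend to grip with TCP z at 200 (grip about 207 above the tip).

```bash
python3 -m jog '[{"x":-3,"y":0.4,"z":0,"rx":0,"ry":0,"rz":1},{"x":-6,"y":0.8,"z":0.5,"rx":0,"ry":0,"rz":1},{"x":-7.04,"y":0.95,"z":3,"rx":0,"ry":0,"rz":1},{"x":-7.04,"y":0.95,"z":6.5,"rx":0,"ry":0,"rz":1},{"x":-7.04,"y":0.95,"z":9.5,"rx":0,"ry":0,"rz":1},{"x":-7.04,"y":0.95,"z":11.5,"rx":0,"ry":0,"rz":1},{"x":-7.04,"y":0.95,"z":12.1,"rx":0,"ry":0,"rz":1},{"x":-7.04,"y":0.95,"z":12.1,"rx":0,"ry":0,"rz":1}]'
python3 -m jog '[{"x":0,"y":0,"z":0,"rx":0,"ry":0,"rz":0},{"x":0,"y":0,"z":0,"rx":0,"ry":0,"rz":0}]' 0.4
python3 - <<'E'
from h import *
w=cam("wrist");cv2.imwrite("pics/w3.png",w["color"])
E
```

```text
time: 2.75
eef_pos: [501.3, 302.7, 200.9]
tool_rot: [0.126, 0.992, 0.0, 0.0]
contact_force: [-0.0, 0.2, -0.2]
grip_width: 85.2
finger_force: 0.0
time: 3.0
eef_pos: [501.7, 302.6, 201.7]
tool_rot: [0.126, 0.992, 0.001, 0.001]
contact_force: [0.1, 0.4, 0.4]
grip_width: 52.2
finger_force: 0.0
```

View pics/w3.png

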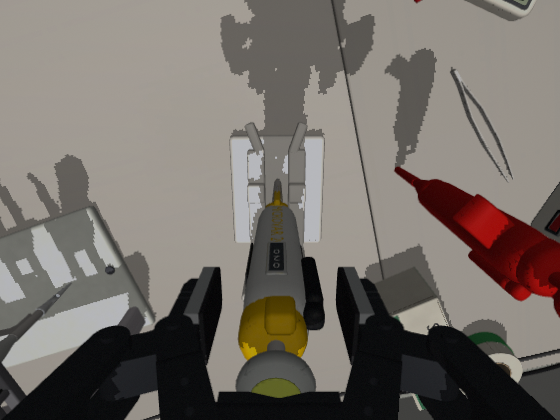

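The body sits centred between the pads (at 245–303, pads at about 215 and 340). I close and check the width.

```bash
python3 -m jog '[{"x":0,"y":0,"z":0,"rx":0,"ry":0,"rz":0},{"x":0,"y":0,"z":0,"rx":0,"ry":0,"rz":0},{"x":0,"y":0,"z":0,"rx":0,"ry":0,"rz":0},{"x":0,"y":0,"z":0,"rx":0,"ry":0,"rz":0}]' 1
```

```text
time: 3.55
eef_pos: [501.3, 302.3, 200.7]
tool_rot: [0.126, 0.992, -0.0, 0.0]
contact_force: [-0.4, -1.1, 2.8]
grip_width: 25.7
finger_force: 59.1
```

Grip width is 25.7 mm, so it's a clean grasp of the body. I lift straight up, then carry to a viewing pose beside and in front of the rack, turning to the rack's yaw.

```bash
python3 -m jog '[{"x":0,"y":0,"z":-0.5,"rx":0,"ry":0,"rz":0},{"x":0,"y":0,"z":-1.5,"rx":0,"ry":0,"rz":0},{"x":0,"y":0,"z":-3,"rx":0,"ry":0,"rz":0},{"x":0,"y":0,"z":-5.5,"rx":0,"ry":0,"rz":0},{"x":0,"y":-0.5,"z":-8.5,"rx":0,"ry":0,"rz":-1},{"x":0,"y":-2,"z":-11.5,"rx":0,"ry":0,"rz":-3},{"x":-0.1,"y":-4.5,"z":-14,"rx":0,"ry":0,"rz":-6},{"x":-0.3,"y":-7.5,"z":-16,"rx":0,"ry":0,"rz":-9},{"x":-0.5,"y":-10.5,"z":-17,"rx":0,"ry":0,"rz":-12},{"x":-0.6,"y":-13.5,"z":-17,"rx":0,"ry":0,"rz":-15},{"x":-0.7,"y":-16.5,"z":-17,"rx":0,"ry":0,"rz":-17},{"x":-0.8,"y":-19.5,"z":-17,"rx":0,"ry":0,"rz":-18.5},{"x":-0.9,"y":-21.8,"z":-17,"rx":0,"ry":0,"rz":-19.1},{"x":-0.9,"y":-23.2,"z":-17,"rx":0,"ry":0,"rz":-19.1},{"x":-0.9,"y":-23.8,"z":-17,"rx":0,"ry":0,"rz":-19.1},{"x":-0.9,"y":-23.8,"z":-17,"rx":0,"ry":0,"rz":-19.1},{"x":-0.9,"y":-23.8,"z":-17,"rx":0,"ry":0,"rz":-19.1}]'
python3 - <<'E'
from h import *
w=cam("wrist");cv2.imwrite("pics/w4.png",w["color"]);np.save("pics/w4M.npy",w["M"])
m,b=blobs(w["color"],(5,150,80),(17,255,255),15);print(b)
for P in([488,-17,145],[550,-12,145],[565,-10,176]):print(np.array(proj(w,P)))
# orange extents per row
for r in range(150,330,6):
    c=np.where(m[r])[0]
    if len(c):
        g=np.split(c,np.where(np.diff(c)>2)[0]+1);print(r,[(k[0],k[-1]) for k in g])
E
```

```text
time: 5.68
eef_pos: [450.4, 70.1, 370.3]
tool_rot: [-0.041, 0.999, 0.0, -0.0]
contact_force: [-0.9, -0.5, -1.9]
grip_width: 26.1
finger_force: 60.3
[([191.0, 229.6], [183, 194, 17, 69, 616]), ([209.7, 249.5], [176, 195, 46, 103, 876])]
[196.8 198.9]
[200.8 250.4]
[196.5 275.5]
198 [(np.int64(183), np.int64(189)), (np.int64(212), np.int64(217))]
204 [(np.int64(186), np.int64(192)), (np.int64(210), np.int64(215))]
210 [(np.int64(185), np.int64(194)), (np.int64(209), np.int64(217))]
216 [(np.int64(186), np.int64(195)), (np.int64(209), np.int64(218))]
222 [(np.int64(186), np.int64(196)), (np.int64(209), np.int64(218))]
228 [(np.int64(187), np.int64(194)), (np.int64(210), np.int64(217))]
234 [(np.int64(185), np.int64(195)), (np.int64(209), np.int64(218))]
240 [(np.int64(188), np.int64(197)), (np.int64(211), np.int64(219))]
246 [(np.int64(189), np.int64(197)), (np.int64(211), np.int64(219))]
252 [(np.int64(189), np.int64(197)), (np.int64(212), np.int64(219))]
258 [(np.int64(190), np.int64(198)), (np.int64(212), np.int64(220))]
264 [(np.int64(219), np.int64(220))]
270 [(np.int64(217), np.int64(221))]
276 [(np.int64(215), np.int64(220))]
282 [(np.int64(213), np.int64(215))]
288 [(np.int64(211), np.int64(213))]
294 [(np.int64(177), np.int64(211))]
```

```bash
python3 -m jog '[{"x":0,"y":-1,"z":0,"rx":0,"ry":0,"rz":0},{"x":0,"y":-3.5,"z":0,"rx":0,"ry":0,"rz":0},{"x":0,"y":-7,"z":0,"rx":0,"ry":0,"rz":0},{"x":0,"y":-10.5,"z":0,"rx":0,"ry":0,"rz":0},{"x":0,"y":-13.5,"z":0,"rx":0,"ry":0,"rz":0},{"x":0,"y":-15.4,"z":0,"rx":0,"ry":0,"rz":0},{"x":0,"y":-16,"z":0,"rx":0,"ry":0,"rz":0},{"x":0,"y":-16,"z":0,"rx":0,"ry":0,"rz":0},{"x":0,"y":-16,"z":0,"rx":0,"ry":0,"rz":0}]'
python3 - <<'E'
from h import *
w=cam("wrist");cv2.imwrite("pics/w5.png",w["color"]);np.save("pics/w5M.npy",w["M"])
a=dict(w);a["color"]=cv2.imread("pics/w4.png");a["M"]=np.load("pics/w4M.npy")
def inner(c,r):
    m,_=blobs(c["color"],(5,150,80),(17,255,255));k=np.where(m[r])[0]
    g=[x for x in np.split(k,np.where(np.diff(k)>2)[0]+1) if len(x)>3]
    return [(x[0],x[-1]+1) for x in g]
for n,c in(("w4",a),("w5",w)):
    print(n,"tool yaw deg",np.degrees(np.arctan2(-c["M"][0,0],c["M"][1,0])))
    for r in range(216,262,6):
        g=inner(c,r)
        if len(g)>=2:
            e=[plane(c,(x-.5,r),145) for x in(g[0][1],g[1][0])];print(r,g[:3],(e[0]+e[1])/2,"slot w",abs(e[0]-e[1])[1])
    h=cv2.cvtColor(c["color"],cv2.COLOR_BGR2HSV)
    print("blue blobs",[b for b in blobs(c["color"],(105,120,60),(130,255,255),40)[1]])
    print("red",[b for b in blobs(c["color"],(0,150,90),(4,255,255),30)[1]])
for p in blobs(w["color"],(5,150,80),(17,255,255),15)[1]:print(p)
E
```

```text
time: 6.85
eef_pos: [463.3, -89.1, 370.4]
tool_rot: [-0.041, 0.999, 0.0, 0.0]
contact_force: [-0.1, -0.0, -0.0]
grip_width: 25.7
finger_force: 60.3
w4 tool yaw deg 4.727879729114827
216 [(np.int64(186), np.int64(196)), (np.int64(209), np.int64(219))] [507.5 -11.1 145. ] slot w 14.46310681966952
222 [(np.int64(186), np.int64(197)), (np.int64(209), np.int64(219))] [514.6 -10.4 145. ] slot w 13.429348987498628
228 [(np.int64(187), np.int64(195)), (np.int64(210), np.int64(218))] [521.9 -10.9 145. ] slot w 16.887782485380455
234 [(np.int64(185), np.int64(196)), (np.int64(209), np.int64(219))] [529.3 -10.8 145. ] slot w 14.7243172720177
240 [(np.int64(188), np.int64(198)), (np.int64(211), np.int64(220))] [536.5  -8.5 145. ] slot w 14.811739227489184
246 [(np.int64(189), np.int64(198)), (np.int64(211), np.int64(220))] [544.1  -8.4 145. ] slot w 14.902479756505784
252 [(np.int64(189), np.int64(198)), (np.int64(212), np.int64(220))] [551.6  -7.7 145. ] slot w 16.14738265228153
258 [(np.int64(190), np.int64(199)), (np.int64(212), np.int64(221))] [559.3  -7.  145. ] slot w 15.086789493390171
bl
[... 575 characters left out ...]
4(361))] [529.  -10.6 145. ] slot w 12.448344893056714
240 [(np.int64(327), np.int64(336)), (np.int64(349), np.int64(359))] [536.4 -10.7 145. ] slot w 14.80059738702164
246 [(np.int64(326), np.int64(336)), (np.int64(349), np.int64(358))] [543.9  -9.6 145. ] slot w 14.891560370903917
252 [(np.int64(326), np.int64(335)), (np.int64(349), np.int64(358))] [551.5  -9.1 145. ] slot w 16.135981234598702
258 [(np.int64(326), np.int64(335)), (np.int64(348), np.int64(357))] [559.2  -8.6 145. ] slot w 15.076538887949667
blue blobs [([440.0, 319.8], [425, 310, 31, 24, 427])]
red []
([331.1, 232.6], [325, 195, 13, 80, 631])
([354.3, 230.6], [348, 195, 15, 68, 615])
([355.6, 292.6], [345, 290, 24, 8, 140])
```

The slot line comes out the same in both views: y = -9.1 + 0.084·(x-544) at height about 145, yaw 4.8°, 15 mm wide. The prong tips are at x of about 486, so the real pocket is near x 549. I go to the front of the slot with the shoulder at about 158, clear of the lip.

```bash
python3 -m jog '[{"x":0.2,"y":0.8,"z":0.5,"rx":0,"ry":0,"rz":0},{"x":0.8,"y":2.5,"z":2,"rx":0,"ry":0,"rz":0},{"x":1.5,"y":4.8,"z":4,"rx":0,"ry":0,"rz":0},{"x":2.2,"y":6.6,"z":7,"rx":0,"ry":0,"rz":0},{"x":2.2,"y":7.3,"z":10,"rx":0,"ry":0,"rz":0},{"x":2.2,"y":7.34,"z":12.5,"rx":0,"ry":0,"rz":0},{"x":2.2,"y":7.34,"z":13.4,"rx":0,"ry":0,"rz":0},{"x":2.2,"y":7.34,"z":13.6,"rx":0,"ry":0,"rz":0},{"x":2.2,"y":7.34,"z":13.6,"rx":0,"ry":0,"rz":0},{"x":2.2,"y":7.34,"z":13.6,"rx":0,"ry":0,"rz":0}]'
python3 - <<'E'
from h import *
import time
s=manip.get_state();p=s["eef_pos"];print(p,"y err to slot line",-9.1+.084*(p[0]-544)-p[1])
c=cam("side")
cv2.imwrite("pics/s6.png",cv2.resize(c["color"][110:260,200:400],None,fx=4,fy=4,interpolation=cv2.INTER_CUBIC))
t=cam("top")
for n,k in(("side",c),("top",t)):
    for z in(267+45-12,): print(n,np.array(proj(k,[p[0],p[1],z-0])),np.array(proj(k,[p[0],p[1],45])),[b[0] for b in blobs(k["color"],(20,90,90),(35,255,255),3)[1]])
E
```

```text
time: 8.15
eef_pos: [436.0, -18.7, 235.5]
tool_rot: [-0.04, 0.999, -0.0, 0.001]
contact_force: [-1.0, 0.7, -0.4]
grip_width: 26.3
finger_force: 60.3
[436.  -18.7 235.5] y err to slot line 0.5165542223791668
side [256.7 148.4] [259.4 242.2] [[254.1, 158.9], [257.6, 205.6], [5.6, 389.8]]
top [286.6 199.3] [285.9 234.7] []
```

View pics/s6.png

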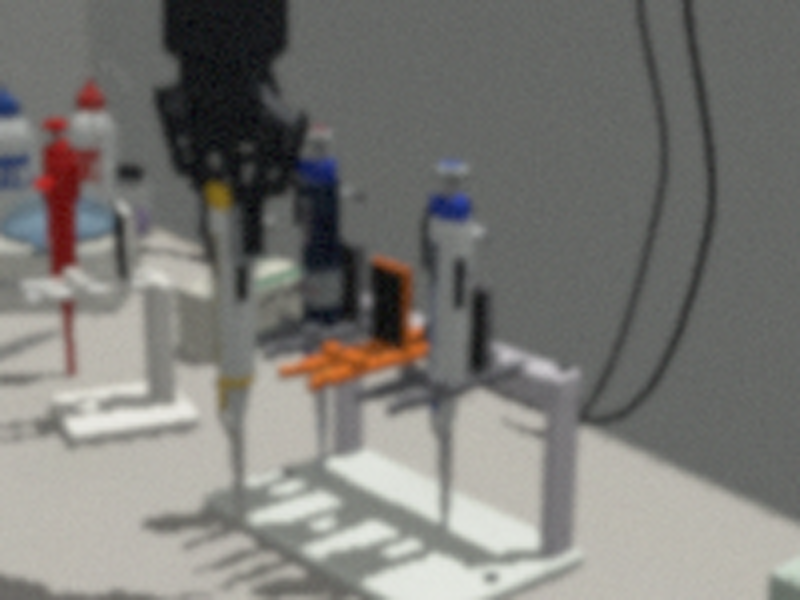

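The side crop shows the pipette at (220–240, 190–515) in front of the orange hook, at the right height to clear the lip. It may be leaning slightly, so I compare its lean with that in the stand.

Run:
```python
from h import *
c=cam("side");p=manip.get_state()["eef_pos"];print(p)
L=lambda a,b:np.degrees(np.arctan2(b[0]-a[0],b[1]-a[1]))
P=lambda *x:proj(c,x)
def body(img,r0,r1,x0,x1):pass
print("stand exp",L(P(501,302.6,236),P(501,302.6,12)),"obs",L((222.4,145.5),(227,210)))
print("now exp",L(P(p[0],p[1],271),P(p[0],p[1],47)),"obs",L((254.1,158.9),(259.5,238.75)),"lower collar",L((257.6,205.6),(259.5,238.75)), "collars",L((254.1,158.9),(257.6,205.6)))
o=cv2.imread("pics/side0.png");print([b for b in blobs(o,(15,70,60),(35,255,255),2)[1] if 200<b[0][0]<260])
print([b for b in blobs(c["color"],(15,70,60),(35,255,255),2)[1] if 200<b[0][0]<300])
print("px/deg",np.array(P(p[0]+10,p[1],160))-P(p[0],p[1],160))
print(np.array(P(p[0],p[1],271)),np.array(P(p[0],p[1],47)))
```

```text
[435.7 -18.6 235. ]
stand exp 3.3273506395257657 obs 4.079303891116208
now exp 1.6572392283565787 obs 3.868839515647054 lower collar 3.280332135880453 collars 4.286103247399892
[([223.0, 136.0], [222, 136, 3, 1, 3]), ([222.4, 145.6], [218, 143, 9, 6, 43])]
[([202.0, 41.5], [201, 40, 3, 4, 4]), ([201.5, 45.5], [201, 45, 2, 2, 2]), ([254.0, 158.8], [251, 155, 7, 8, 43]), ([257.1, 206.0], [255, 204, 7, 7, 21])]
px/deg [ 3.3 -0.8]
[256.9 159.9] [259.2 241.6]
```

The lean is only about 1°, most of it from the finger hiding part of the collar, and the tip is where expected. I slide in along the slot with a 1 mm lateral correction.

```bash
python3 -m jog '[{"x":-0.5,"y":0.1,"z":0,"rx":0,"ry":0,"rz":0},{"x":-2,"y":0.1,"z":0,"rx":0,"ry":0,"rz":0},{"x":-3.5,"y":0.1,"z":0,"rx":0,"ry":0,"rz":0},{"x":-4.5,"y":0.1,"z":0,"rx":0,"ry":0,"rz":0},{"x":-5.3,"y":0.1,"z":0,"rx":0,"ry":0,"rz":0},{"x":-6,"y":0.1,"z":0,"rx":0,"ry":0,"rz":0},{"x":-6.7,"y":0.1,"z":0,"rx":0,"ry":0,"rz":0},{"x":-7.4,"y":0.1,"z":0,"rx":0,"ry":0,"rz":0},{"x":-8,"y":0.1,"z":0,"rx":0,"ry":0,"rz":0},{"x":-8.5,"y":0.1,"z":0,"rx":0,"ry":0,"rz":0},{"x":-8.5,"y":0.1,"z":0,"rx":0,"ry":0,"rz":0}]'
python3 - <<'E'
from h import *
p=manip.get_state()["eef_pos"];print("y err",-9.1+.084*(p[0]-544)-p[1]+.5)
E
```

```text
time: 9.68
eef_pos: [520.3, -10.6, 234.3]
tool_rot: [-0.041, 0.999, -0.0, -0.0]
contact_force: [0.3, 0.1, -0.6]
grip_width: 25.8
finger_force: 60.3
y err -0.0020692249910396754
```

On line with no force. Closer now, in small steps.

```bash
python3 -m jog '[{"x":-0.4,"y":0,"z":0,"rx":0,"ry":0,"rz":0},{"x":-0.8,"y":0,"z":0,"rx":0,"ry":0,"rz":0},{"x":-1.2,"y":0,"z":0,"rx":0,"ry":0,"rz":0},{"x":-1.5,"y":0,"z":0,"rx":0,"ry":0,"rz":0},{"x":-1.7,"y":0,"z":0,"rx":0,"ry":0,"rz":0},{"x":-1.9,"y":0,"z":0,"rx":0,"ry":0,"rz":0},{"x":-2,"y":0,"z":0,"rx":0,"ry":0,"rz":0},{"x":-2,"y":0,"z":0,"rx":0,"ry":0,"rz":0}]'
python3 -m jog '[{"x":-0.05,"y":0,"z":0,"rx":0,"ry":0,"rz":0},{"x":-0.1,"y":0,"z":0,"rx":0,"ry":0,"rz":0},{"x":-0.15,"y":0,"z":0,"rx":0,"ry":0,"rz":0},{"x":-0.2,"y":0,"z":0,"rx":0,"ry":0,"rz":0},{"x":-0.2,"y":0,"z":0,"rx":0,"ry":0,"rz":0}]'
```

```text
time: 10.68
eef_pos: [540.0, -9.0, 234.3]
tool_rot: [-0.04, 0.999, 0.0, -0.0]
contact_force: [0.1, 0.1, -1.4]
grip_width: 25.9
finger_force: 60.3
time: 11.3
eef_pos: [542.0, -8.8, 234.3]
tool_rot: [-0.04, 0.999, 0.0, 0.0]
contact_force: [0.0, -0.8, -1.6]
grip_width: 25.9
finger_force: 60.3
```

```bash
python3 -m jog '[{"x":-0.05,"y":0,"z":0,"rx":0,"ry":0,"rz":0},{"x":-0.1,"y":0,"z":0,"rx":0,"ry":0,"rz":0},{"x":-0.15,"y":0,"z":0,"rx":0,"ry":0,"rz":0},{"x":-0.15,"y":0,"z":0,"rx":0,"ry":0,"rz":0}]'
```

```text
time: 11.8
eef_pos: [543.5, -8.7, 234.3]
tool_rot: [-0.041, 0.999, -0.0, -0.0]
contact_force: [-0.2, -0.7, -2.0]
grip_width: 26.1
finger_force: 60.3
```

```bash
python3 -m jog '[{"x":-0.05,"y":0,"z":0,"rx":0,"ry":0,"rz":0},{"x":-0.1,"y":0,"z":0,"rx":0,"ry":0,"rz":0},{"x":-0.15,"y":0,"z":0,"rx":0,"ry":0,"rz":0},{"x":-0.15,"y":0,"z":0,"rx":0,"ry":0,"rz":0}]'
```

```text
time: 12.3
eef_pos: [545.0, -8.6, 234.3]
tool_rot: [-0.04, 0.999, -0.0, 0.0]
contact_force: [0.1, 0.5, -1.0]
grip_width: 25.8
finger_force: 60.3
```

```bash
python3 -m jog '[{"x":-0.05,"y":0,"z":0,"rx":0,"ry":0,"rz":0},{"x":-0.1,"y":0,"z":0,"rx":0,"ry":0,"rz":0},{"x":-0.1,"y":0,"z":0,"rx":0,"ry":0,"rz":0}]'
```

```text
time: 12.68
eef_pos: [546.0, -8.5, 234.3]
tool_rot: [-0.04, 0.999, 0.0, -0.0]
contact_force: [-0.6, -0.5, 0.1]
grip_width: 25.7
finger_force: 60.3
```

```bash
python3 -m jog '[{"x":-0.05,"y":0,"z":0,"rx":0,"ry":0,"rz":0},{"x":-0.1,"y":0,"z":0,"rx":0,"ry":0,"rz":0},{"x":-0.1,"y":0,"z":0,"rx":0,"ry":0,"rz":0}]'
```

```text
time: 13.05
eef_pos: [547.0, -8.4, 234.3]
tool_rot: [-0.04, 0.999, 0.0, -0.0]
contact_force: [-0.8, 0.5, -1.7]
grip_width: 25.8
finger_force: 60.3
```

```bash
python3 -m jog '[{"x":-0.05,"y":0,"z":0,"rx":0,"ry":0,"rz":0},{"x":-0.1,"y":0,"z":0,"rx":0,"ry":0,"rz":0},{"x":-0.1,"y":0,"z":0,"rx":0,"ry":0,"rz":0}]'
```

```text
time: 13.42
eef_pos: [548.0, -8.3, 234.3]
tool_rot: [-0.04, 0.999, -0.0, 0.0]
contact_force: [0.2, -0.7, -1.0]
grip_width: 25.8
finger_force: 60.3
```

```bash
python3 -m jog '[{"x":-0.05,"y":0,"z":0,"rx":0,"ry":0,"rz":0},{"x":-0.1,"y":0,"z":0,"rx":0,"ry":0,"rz":0},{"x":-0.1,"y":0,"z":0,"rx":0,"ry":0,"rz":0}]'
```

```text
time: 13.8
eef_pos: [548.9, -8.2, 234.3]
tool_rot: [-0.04, 0.999, 0.0, -0.0]
contact_force: [0.0, 0.6, -0.9]
grip_width: 25.8
finger_force: 60.3
```

```bash
python3 -m jog '[{"x":-0.05,"y":0,"z":0,"rx":0,"ry":0,"rz":0},{"x":-0.1,"y":0,"z":0,"rx":0,"ry":0,"rz":0},{"x":-0.1,"y":0,"z":0,"rx":0,"ry":0,"rz":0}]'
```

```text
time: 14.18
eef_pos: [549.2, -8.2, 234.1]
tool_rot: [-0.041, 0.999, -0.0, -0.001]
contact_force: [-3.7, -0.5, 1.3]
grip_width: 25.9
finger_force: 60.3
```

The stop is felt at -3.7 N. I back off 2 mm (about 1 mm gap; the pocket has 3 mm of play) and lower gently.

```bash
python3 -m jog '[{"x":0.1,"y":0,"z":0,"rx":0,"ry":0,"rz":0},{"x":0.2,"y":0,"z":0,"rx":0,"ry":0,"rz":0},{"x":0.2,"y":0,"z":0.1,"rx":0,"ry":0,"rz":0},{"x":0.2,"y":0,"z":0.3,"rx":0,"ry":0,"rz":0},{"x":0.2,"y":0,"z":0.5,"rx":0,"ry":0,"rz":0},{"x":0.2,"y":0,"z":0.6,"rx":0,"ry":0,"rz":0},{"x":0.2,"y":0,"z":0.6,"rx":0,"ry":0,"rz":0}]'
```

```text
time: 15.05
eef_pos: [547.9, -8.3, 228.2]
tool_rot: [-0.04, 0.999, 0.0, -0.0]
contact_force: [-0.6, 1.1, -1.3]
grip_width: 26.0
finger_force: 60.3
```

```bash
python3 -m jog '[{"x":0,"y":0,"z":0.05,"rx":0,"ry":0,"rz":0},{"x":0,"y":0,"z":0.1,"rx":0,"ry":0,"rz":0},{"x":0,"y":0,"z":0.15,"rx":0,"ry":0,"rz":0},{"x":0,"y":0,"z":0.2,"rx":0,"ry":0,"rz":0},{"x":0,"y":0,"z":0.2,"rx":0,"ry":0,"rz":0}]'
```

```text
time: 15.68
eef_pos: [547.9, -8.3, 226.3]
tool_rot: [-0.04, 0.999, 0.0, -0.0]
contact_force: [-0.9, -0.0, -1.4]
grip_width: 25.8
finger_force: 60.3
```

```bash
python3 -m jog '[{"x":0,"y":0,"z":0.05,"rx":0,"ry":0,"rz":0},{"x":0,"y":0,"z":0.1,"rx":0,"ry":0,"rz":0},{"x":0,"y":0,"z":0.1,"rx":0,"ry":0,"rz":0}]'
```

```text
time: 16.05
eef_pos: [547.9, -8.3, 225.3]
tool_rot: [-0.04, 0.999, 0.0, -0.0]
contact_force: [-0.1, -0.1, -1.7]
grip_width: 25.7
finger_force: 60.3
```

Past the lip top with no contact. I keep going down.

```bash
python3 -m jog '[{"x":0,"y":0,"z":0.05,"rx":0,"ry":0,"rz":0},{"x":0,"y":0,"z":0.1,"rx":0,"ry":0,"rz":0},{"x":0,"y":0,"z":0.15,"rx":0,"ry":0,"rz":0},{"x":0,"y":0,"z":0.2,"rx":0,"ry":0,"rz":0},{"x":0,"y":0,"z":0.2,"rx":0,"ry":0,"rz":0}]'
```

```text
time: 16.68
eef_pos: [547.9, -8.3, 223.3]
tool_rot: [-0.04, 0.999, -0.0, -0.0]
contact_force: [-0.4, 0.0, -1.2]
grip_width: 26.2
finger_force: 60.3
```

```bash
python3 -m jog '[{"x":0,"y":0,"z":0.05,"rx":0,"ry":0,"rz":0},{"x":0,"y":0,"z":0.1,"rx":0,"ry":0,"rz":0},{"x":0,"y":0,"z":0.1,"rx":0,"ry":0,"rz":0}]'
```

```text
time: 17.05
eef_pos: [547.9, -8.3, 222.2]
tool_rot: [-0.04, 0.999, 0.0, -0.0]
contact_force: [0.3, 0.0, -1.3]
grip_width: 25.6
finger_force: 60.3
```

```bash
python3 -m jog '[{"x":0,"y":0,"z":0.05,"rx":0,"ry":0,"rz":0},{"x":0,"y":0,"z":0.1,"rx":0,"ry":0,"rz":0},{"x":0,"y":0,"z":0.1,"rx":0,"ry":0,"rz":0}]'
```

```text
time: 17.42
eef_pos: [547.9, -8.3, 221.3]
tool_rot: [-0.04, 0.999, 0.0, -0.0]
contact_force: [-0.2, -0.1, -1.3]
grip_width: 25.9
finger_force: 60.3
```

```bash
python3 -m jog '[{"x":0,"y":0,"z":0.05,"rx":0,"ry":0,"rz":0},{"x":0,"y":0,"z":0.1,"rx":0,"ry":0,"rz":0},{"x":0,"y":0,"z":0.1,"rx":0,"ry":0,"rz":0}]'
```

```text
time: 17.8
eef_pos: [548.0, -8.3, 220.6]
tool_rot: [-0.04, 0.999, -0.0, 0.0]
contact_force: [0.0, -1.2, 0.6]
grip_width: 25.9
finger_force: 60.4
```

Contact at 220.6, exactly as expected (220.7). One more small press to confirm the seat.

```bash
python3 -m jog '[{"x":0,"y":0,"z":0.04,"rx":0,"ry":0,"rz":0},{"x":0,"y":0,"z":0.08,"rx":0,"ry":0,"rz":0},{"x":0,"y":0,"z":0.08,"rx":0,"ry":0,"rz":0}]'
```

```text
time: 18.18
eef_pos: [548.1, -8.3, 219.9]
tool_rot: [-0.04, 0.999, -0.0, 0.0]
contact_force: [-0.3, 0.7, 2.3]
grip_width: 25.9
finger_force: 60.6
```

Seated (2.3 N upward). I release to about 46 mm only, so the fingers stay clear of the neighbours.

```bash
python3 -m jog '[{"x":0,"y":0,"z":0,"rx":0,"ry":0,"rz":0},{"x":0,"y":0,"z":0,"rx":0,"ry":0,"rz":0},{"x":0,"y":0,"z":0,"rx":0,"ry":0,"rz":0},{"x":0,"y":0,"z":0,"rx":0,"ry":0,"rz":0}]' 0.45
python3 - <<'E'
from h import *
s=cam("side")
print([b for b in blobs(s["color"],(15,70,60),(35,255,255),3)[1] if 240<b[0][0]<340], np.array(proj(s,[548,-8.3,145+123])),np.array(proj(s,[548,-8.3,140])))
cv2.imwrite("pics/s7.png",s["color"])
E
```

```text
time: 18.68
eef_pos: [547.9, -8.3, 219.4]
tool_rot: [-0.04, 0.999, 0.0, -0.0]
contact_force: [-0.2, -0.8, -0.2]
grip_width: 46.6
finger_force: 0.0
[([241.2, 40.2], [240, 39, 3, 3, 5]), ([290.8, 156.8], [286, 154, 10, 7, 62]), ([288.5, 205.5], [288, 205, 2, 2, 4])] [291.4 153.6] [291.3 199.2]
```

Released. The collar is at (291,157), matching a seated, upright pipette. I retreat straight up.

```bash
python3 -m jog '[{"x":0,"y":0,"z":-0.5,"rx":0,"ry":0,"rz":0},{"x":0,"y":0,"z":-1.5,"rx":0,"ry":0,"rz":0},{"x":0,"y":0,"z":-3,"rx":0,"ry":0,"rz":0},{"x":0,"y":0,"z":-5,"rx":0,"ry":0,"rz":0},{"x":0,"y":0,"z":-7.5,"rx":0,"ry":0,"rz":0},{"x":0,"y":0,"z":-10,"rx":0,"ry":0,"rz":0},{"x":2,"y":0,"z":-12.5,"rx":0,"ry":0,"rz":0},{"x":5,"y":0,"z":-14,"rx":0,"ry":0,"rz":0},{"x":7,"y":0,"z":-14,"rx":0,"ry":0,"rz":0},{"x":8,"y":0,"z":-14,"rx":0,"ry":0,"rz":0},{"x":8,"y":0,"z":-14,"rx":0,"ry":0,"rz":0},{"x":8,"y":0,"z":-14,"rx":0,"ry":0,"rz":0}]'
python3 - <<'E'
from h import *
s=cam("side");t=cam("top");w=cam("wrist")
o={"side":cv2.imread("pics/side0.png"),"top":cv2.imread("pics/top0.png")}
f=lambda im,x0,x1:[b[0]+[b[1][4]] for b in blobs(im,(15,80,70),(35,255,255),4)[1] if x0<b[0][0]<x1]
ys,yt,yw=f(s["color"],260,330),f(t["color"],240,310),f(w["color"],200,360);print(ys,yt,yw)
for n,im,c in(("side",o["side"],s),("top",o["top"],t)):
    g=lambda i:[b[0] for b in blobs(i,(105,140,70),(130,255,255),8)[1] if 240<b[0][0]<330]
    print(n,g(im),g(c["color"]))
print("exp side/wrist collar, cap",[np.array(proj(k,[548,-8.3,z])) for k in(s,w,t) for z in(268,287)])
E
```

```text
time: 20.23
eef_pos: [468.6, -14.8, 359.5]
tool_rot: [-0.04, 0.999, 0.0, -0.0]
contact_force: [0.2, -0.3, -0.8]
grip_width: 46.6
finger_force: 0.0
[[291.8, 157.0, 64]] [] [[292.0, 192.7, 27], [266.0, 207.2, 186], [265.8, 237.4, 199], [279.0, 232.5, 49], [280.2, 242.8, 6], [279.0, 252.0, 25], [276.8, 299.8, 569], [261.7, 289.0, 7], [278.4, 325.9, 274]]
side [[279.1, 152.4], [312.3, 161.4]] [[279.4, 152.5], [312.2, 161.4]]
top [] []
exp side/wrist collar, cap [array([291.4, 153.6]), array([291.4, 146.6]), array([278.9, 310.3]), array([278.9, 325.8]), array([275.8, 175.5]), array([275.8, 172.4])]
```

The cap is within 0.5 px of the seated pose, the collar height agrees, and the neighbours haven't moved. Handing in.

```bash
python3 -c "
from rig import manip;print(manip.finish_job())"
```

```text
the job is handed in; nothing more can be done
None
```

The yellow pipette hangs seated and upright on the orange hook, its neighbours measured unmoved, and the job was handed in at about 20 s; the interface returned no verdict.

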